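# Close and pin the lid of a polishing tumbler

## Robot

A 6-joint arm with a two-finger parallel gripper is mounted at the origin on the work surface. World frame = base frame: x ahead of the robot, y to its left, z up, the work surface at z = 0. Lengths are in m, angles in degrees, forces in N, time in s.
With the tool pointing down it reaches from about 0.35 to 0.875 m from the base axis. Payload 4.2 kg.
Tool frame: the origin (TCP) lies on the front face of the gripper's body, between the roots of the fingers; the fingertips stand 70 mm ahead of it and the grasp point (between the pads) lies 51 mm ahead of it; x points along the fingers, y is the direction in which the jaws open and shut, and the axes are right-handed (so a half turn about x gives the same grasp; the last joint's range is limited). The gripper opens to 87 mm and grips with 3 to 60 N. Pads are 19 mm wide; open, the fingers measure 117 mm over their backs; the gripper's body (75 mm by 190 mm) begins 51 mm behind the grasp point.
Start: joints at [-58.522, 22.042, 0.453, 0, -68.411, -14.817], TCP at [0.179, -0.599, 0.292] pointing down, gripper open.
Joint ranges: [-179.83, 179.83], [-69.29, 118.12], [-61.27, 80.66], [-181.25, 117.63], [-171.15, -9.14], [-177.46, 177.46]. Speed limits (degrees/s): [159.86, 159.86, 180, 180, 180, 180].

## Interface

Orientations are given as a 3x3 rotation matrix whose columns are the frame's x, y, z axes.
In Python, from station import r, viewer, spotter gives the robot as it stands.
- The arm moves only by the tool move_arm, never from a script. Its argument "series" is a list that holds one entry, the list of rows, each a list of 7 numbers: the turn, a rotation vector about the world's x, y, z scaled (see below), then the shift along the world's x, y, z scaled (see below), then the opening, from 0 (shut) to 1 (fully open). A call has 1 to 20 rows; each row shifts and turns the pose as measured when the row begins; what a row does not reach is not made up. The controller multiplies each number of a shift by 60 mm and each number of a turn by 8 degrees. A row lasts 1/8 s, in which the tool goes at most 62.5 mm and 10.7 degrees, less where a joint would pass 70% of its speed; a pose out of reach is approached as far as the arm can. A call with a number of a shift or a turn outside -1 to 1 is refused whole. A call with a gripper value outside its range is refused whole. The fingers move at their own pace and stop on an object; the grip force is fixed at half the most. Time passes only in rows, so rows that do not move let the fingers close. It gives the time, the measured TCP pose, the force and the opening at its end, in the units of the state.
- r.sense(): the state, without advancing time (a new reading comes with each control period).
- viewer.capture(name): name is "side" or "top" or "wrist"; returns (picture, depth): 384x512x3 uint8, red, green, blue; 384x512 float32, m along the optical axis (not along the pixel's ray), 0 where there is no reading.
- viewer.camera_params(name): a dict with "mtx" (3x3 intrinsics, pixels), "dist_coeffs" ([k1, k2, p1, p2, k3] as OpenCV has them; the pictures are not rectified), "pose" (4x4, takes a point from camera to world coordinates). Camera axes: x right, y down, z forward; pixel columns grow to the right and rows downward; lengths in m; the calibration is good to about 2 mm. A picture is of the moment at which its call begins: read the wrist's pose just before it. camera_params takes no time and is no camera call; for the wrist camera it gives the pose at the moment of the call.
- r.finish_job(): hands the job in, once; it reports no verdict.
Trained networks look in the newest picture that a camera, given by its name, has taken for a name from the list of things; names that differ only in an ending like _2 or _b are one class to them, and where a whole thing is asked for, a point or a joint stands for the part that bears it (a point fixed in the world has none). Each returns a list of dicts, best first, with "conf" (0 to 1); they miss things now and then, are a little off and sometimes report something else, mostly with a low value. They report only what shows in the picture. A call takes as long as a camera call. They do not tell look-alikes from the thing itself.
- spotter.find_in(camera, name): "centre" ([column, row] in pixels, amid what is visible of it).
- spotter.trace(camera, name): "mask" (384x512 bool, what is visible of it) and "centre" ([column, row] in pixels, amid what is visible of it).
The state is a dict: "time_s": time; "joints": joint angles; "joint_velocities": joint speeds; "effort": joint torques, N m; "tcp_pos": TCP position; "ee_rot": TCP orientation; "wrist_force": force on the tool from outside, world axes, zero at the start; "moment": the same for the moment, N m; "gripper_width": opening from 0.0 (shut) to 1.0 (fully open).
Only numpy, scipy, OpenCV 4.12 (cv2) and the standard library are available. Lean on these libraries where they do the work, as an engineer would, in place of code of your own. Each camera call takes 0.05 s, during which the arm holds its last target.

## Task

Close the polishing tumbler on the jeweller's bench: turn the lid clockwise on its rim until its three yellow keys drop into the notches and it sits fully down, then push the red-headed hinge pin through both knuckles until its head is home against the guide. Do not force the pin, leave the other things where they are, and let go at the end.

Things in the scene. Friction and masses are not known exactly. Their poses are not given: they have to be found in the camera images.
- tumbler: Polishing tumbler, bolted down: green round pot, aluminium rim, grey foot of 92 mm radius. Origin on the work surface at the pot's axis, z up. Beside it on its +x side stands a grey bracket with the pin channel and the fixed knuckle: x = 85 to 115, y = -170 to -3 mm, flat top 77 mm high (it carries the pin's head).
- rim (a point): Centre of the pot's rim, on the axis, 85 mm above the work surface; axes as the tumbler's. The rim's inner radius is 66, outer 76 mm; three notches, 17 mm wide and 10 mm deep, are cut through it at 80, 190 and 320 degrees anticlockwise from +x.
- guide_end (a point): Point on the hinge axis at the outer end of the pin channel (tumbler x = 100, y = -75, z = 90 mm), axes as the tumbler's. The open channel runs along +y from here to the fixed knuckle, 45 mm on; its walls are 94 mm high, 15 mm apart. The shoulder of the pin's head stops against this end when home.
- fixed_knuckle (a point): Centre of the fixed hinge knuckle (tumbler x = 100, y = -16.5, z = 90 mm): a bush 27 mm long along the tumbler's y axis, bore 15 mm, outside 24 mm.
- lid: Loose white lid, 0.26 to 0.46 kg. Origin at the centre of the underside of its disc (radius 80, 8 mm thick), z up; a plug below (radius 65, 18 mm deep) centres it in the pot with 1 mm play. At the start its keys stand on the rim (origin 93 mm high), turned 20 to 57 degrees anticlockwise (from above) from its place. Home: axes agree with the tumbler's, origin 85 mm high.
- lid_key (a point): Lower end of the 80-degree one of the lid's three yellow keys (12 mm wide, 8 mm deep, under the disc's edge at 80, 190, 320 degrees from the lid's +x; yellow marks on top). At home they drop into the notches, 2 degrees of play each way. One key may catch first: the lid then leans, half down, until turned a little more. 3.5 degrees too far, the lid's knuckle meets the fixed one.
- bar_top (a point): Middle of the top of the lid's black bar, on the lid's axis, 36 mm above the lid's origin. The bar is 100 mm long along the lid's x axis, 16 mm wide and 28 mm high, and serves to turn the lid. Held or rubbed by fingers the lid may hang up; it falls, or can be pressed down, once they slacken.
- pin: Loose steel hinge pin in its channel along the tumbler's y, 0.11 kg. Origin on its axis at the head's shoulder, 90 mm high; +y to the nose. Shaft 12 mm thick, 115 mm long, last 12 mm tapering to 6; red head 26 mm across, 16 mm thick (y = -16 to 0). Starts with the shoulder 50 to 75 mm short of the guide end; slides easily towards the tumbler's +y. It may roll about its axis.
- pin_nose (a point): Tip of the pin's nose, 115 mm from the shoulder. At the start in or before the fixed knuckle; with the pin home it stands out 9 mm beyond the lid's knuckle.
- lid_knuckle (a point): Centre of the lid's hinge knuckle: a bush 28 mm long along the lid's y axis, bore 15 mm, outside 24 mm, at lid x = 100, y = 17, z = 5 mm. With the lid home it is in line with the fixed knuckle, 6 mm beyond it.
- jar: Closed jar, 54 mm wide, 75 mm high, beside the tumbler; origin under its centre. Leave alone.
- compound_bar: Brown bar of polishing compound, 90 x 40 x 32 mm, beside the tumbler; origin under its centre. Leave alone.
- mandrel: Standing steel ring mandrel, a slim cone 170 mm high on a foot 60 mm wide; origin under its centre. Leave alone.
- bench_block: Square steel bench block, 80 x 80 x 22 mm; origin under its centre. Leave alone.
- brush: Brush with a wooden handle, 170 mm long, lying on the bench. Leave alone.
Mind the look-alikes: they are no part of the job. What is shaped like the pin but black is not meant. Leave any turquoise look-alike of the lid alone.

How it is judged:
By the outcome, as a careful person would: the job done as asked, in the order asked, and still so for the second after the job is handed in, with the robot touching nothing.
It also fails if it takes over 67 s, if anything falls off the work surface, if the arm or the gripper's body presses on something with over 40 N, if the wrist force passes 120 N, or if a joint passes its speed limit or range.

## Working session

There is one attempt and no reset: what is moved stays moved. The work goes in short steps, Python scripts to look and compute and a tool call to move; the robot and the scene stay as the last step left them, time stands still between calls to the robot, and variables do not carry over. Pictures are saved under pics/ and viewed, and the job is handed in when it is done.

Besides the shell and the picture viewer there is one more tool, called after "Request:" as name([rows], argument=value, ...), one row to a line, values as JSON. move_arm: Moves the arm, as the interface text tells. Its arguments: {"type":"object","properties":{"series":{"type":"array","items":{"type":"array","items":{"type":"array","items":{"type":"number","minimum":-1,"maximum":1}}}}},"required":["series"]}

```bash
ls; mkdir -p pics; python3 - <<'E'
from station import r, viewer, spotter
import cv2,numpy as np
print(r.sense())
for n in ("top","side","wrist"):
    p,d=viewer.capture(n)
    cv2.imwrite(f"pics/{n}0.png",p[:,:,::-1]); np.savez(f"pics/{n}0.npz",p=p,d=d)
    c=viewer.camera_params(n); print(n,c["mtx"].tolist(),c["dist_coeffs"],np.round(c["pose"],3).tolist())
E
```

```text
pics
{'time_s': 0.0, 'joints': array([-5.85224390e+01,  2.20911075e+01,  3.80198014e-01, -2.84937134e-02,
       -6.84111910e+01, -1.48164563e+01]), 'joint_velocities': array([-0.05941107, -0.0923789 , -0.03969382,  0.0395654 , -0.09617491,
        0.09688408]), 'effort': array([-7.36611146e-04, -3.90665781e+01,  1.87407857e+01,  4.21998516e+00,
        1.10874287e-02, -2.28088898e-04]), 'tcp_pos': array([ 0.17908778, -0.59832583,  0.29115993]), 'ee_rot': array([[-7.18364938e-04, -2.86533676e-01,  9.58069902e-01],
       [ 2.05888296e-03,  9.58067694e-01,  2.86534560e-01],
       [-9.99997622e-01,  2.17839018e-03, -9.83029365e-05]]), 'wrist_force': array([ 0.36230934,  0.1062942 , -0.22713854]), 'moment': array([-0.05044011,  0.00022358, -0.05848984]), 'gripper_width': 0.9993786719450379}
top [[436.04726202613796, 0.0, 247.33096732897397], [0.0, 436.04726202613796, 191.6374383046408], [0.0, 0.0, 1.0]] [-0.04241415  0.          0.          0.          0.        ] [[-0.024, -0.995, 0.094, 0.406], [-1.0, 0.026, 0.018, -0.02], [-0.02, -0.094, -0.995, 1.248], [0.0, 0.0, 0.0, 1.0]]
side [[472.39123573000285, 0.0, 258.49578263493805], [0.0, 472.39123573000285, 193.32415247864296], [0.0, 0.0, 1.0]] [-0.09986646  0.          0.          0.          0.        ] [[-0.819, -0.449, 0.357, 0.028], [-0.574, 0.629, -0.525, 0.716], [0.011, -0.634, -0.773, 1.167], [0.0, 0.0, 0.0, 1.0]]
wrist [[312.2496299307913, 0.0, 248.75868368173397], [0.0, 312.2496299307913, 193.30588413035102], [0.0, 0.0, 1.0]] [-0.06989873  0.          0.          0.          0.        ] [[-0.287, 0.928, 0.236, 0.114], [0.958, 0.277, 0.073, -0.618], [0.002, 0.247, -0.969, 0.384], [0.0, 0.0, 0.0, 1.0]]
```

View pics/top0.png

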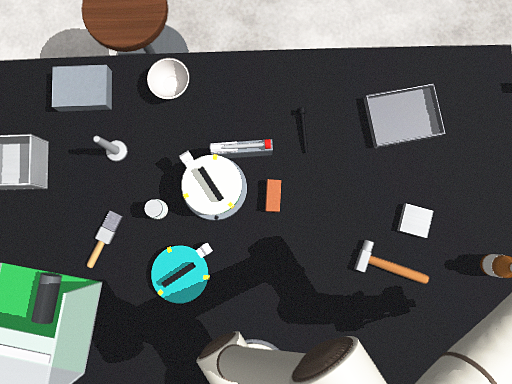

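View pics/side0.png

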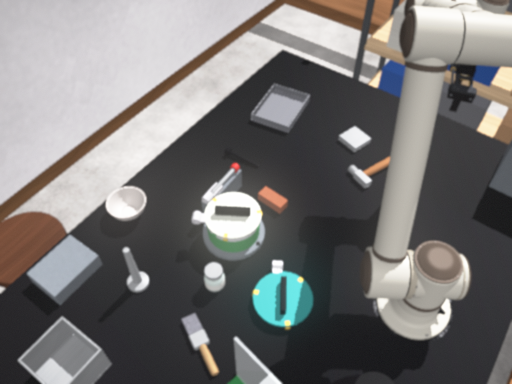

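View pics/wrist0.png

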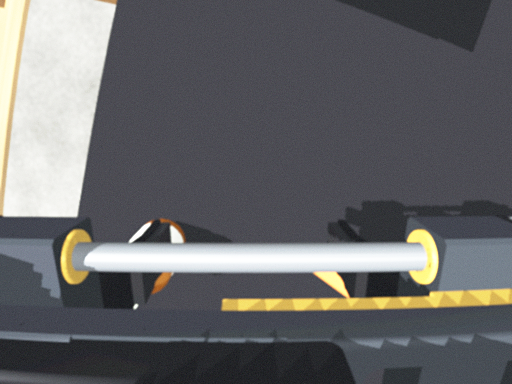

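Top view candidates: the white lid on the green pot at (213,186), which I choose. The turquoise one at (180,275) is a look-alike. The red-headed pin is at (268,145), in the bracket at (242,147), and the black look-alike is at (302,130). Next is a close crop and measurements.

```bash
cat > h.py <<'E'
import numpy as np,cv2
from station import r, viewer, spotter
def ray(c,uv):
    uv=np.asarray(uv,float).reshape(-1,1,2)
    n=cv2.undistortPoints(uv,c["mtx"],c["dist_coeffs"]).reshape(-1,2)
    return np.c_[n,np.ones(len(n))]
def atz(c,uv,z):
    P=np.asarray(c["pose"]);d=ray(c,uv)@P[:3,:3].T;o=P[:3,3]
    return o+d*((z-o[2])/d[:,2])[:,None]
def atd(c,uv,d):
    P=np.asarray(c["pose"]);return (ray(c,uv)*np.asarray(d)[:,None])@P[:3,:3].T+P[:3,3]
def proj(c,X):
    P=np.asarray(c["pose"]);T=np.linalg.inv(P)
    return cv2.projectPoints(np.asarray(X,float).reshape(-1,3),cv2.Rodrigues(T[:3,:3])[0],T[:3,3],c["mtx"],c["dist_coeffs"])[0].reshape(-1,2)
def crop(p,x0,y0,x1,y1,k,fn):
    cv2.imwrite(fn,cv2.resize(p[y0:y1,x0:x1,::-1],None,fx=k,fy=k,interpolation=cv2.INTER_CUBIC))
E
python3 - <<'E'
from h import *
z=np.load("pics/top0.npz");p,d=z["p"],z["d"];c=viewer.camera_params("top")
crop(p,160,120,310,230,5,"pics/top0c.png")
z2=np.load("pics/side0.npz");crop(z2["p"],170,140,300,270,4,"pics/side0c.png")
hsv=cv2.cvtColor(p,cv2.COLOR_RGB2HSV)
H,S,V=[hsv[...,i].astype(int) for i in range(3)]
vv,uu=np.mgrid[:384,:512]
roi=(uu>170)&(uu<290)&(vv>130)&(vv<225)
W=atd(c,np.c_[uu[roi],vv[roi]],d[roi]); 
print("z hist",np.histogram(W[:,2],bins=np.arange(-.005,.15,.005)))
h,s,v=H[roi],S[roi],V[roi];uv=np.c_[uu[roi],vv[roi]]
# yellow
m=((h>20)&(h<35)&(s>120)&(v>120)).astype(np.uint8)
im=np.zeros((384,512),np.uint8);im[roi]=m
n,l,st,ce=cv2.connectedComponentsWithStats(im)
for i in range(1,n):
    print("yellow",st[i,4],ce[i],atz(c,ce[i],.101)[0])
red=((h<5)|(h>174))&(s>150)&(v>120)
print("red",red.sum(),uv[red].mean(0),np.median(W[red],0), "top z",W[red][:,2].max())
wh=(s<40)&(v>170)&(abs(W[:,2]-.101)<.006)
im=np.zeros((384,512),np.uint8);im[roi]=wh
pts=atz(c,uv[wh],.101)
cc,rad=cv2.minEnclosingCircle(pts[:,:2].astype(np.float32)*1000);print("white",wh.sum(),cc,rad)
bl=(v<60)&(abs(W[:,2]-.121)<.008)
b=atz(c,uv[bl],.129)[:,:2]*1000
print("bar",bl.sum(),cv2.minAreaRect(b.astype(np.float32)))
for nm in("bar_top","rim","lid","pin","fixed_knuckle","lid_knuckle","pin_nose","guide_end","lid_key","tumbler"):
    viewer.capture("top") if nm=="bar_top" else None
    for o in spotter.find_in("top",nm)[:3]: print(nm,np.round(o["centre"],1),round(o["conf"],2))
E
```

```text
z hist (array([3108, 2924,  135,   35,  269,  241,  141,  325,   54,   21,   17,
         15,   17,   17,   22,   74,  171,   39,   42,  177, 1060, 1708,
        130,   24,    4,   18,  146,   73,    0,    0]), array([-0.005,  0.   ,  0.005,  0.01 ,  0.015,  0.02 ,  0.025,  0.03 ,
        0.035,  0.04 ,  0.045,  0.05 ,  0.055,  0.06 ,  0.065,  0.07 ,
        0.075,  0.08 ,  0.085,  0.09 ,  0.095,  0.1  ,  0.105,  0.11 ,
        0.115,  0.12 ,  0.125,  0.13 ,  0.135,  0.14 ,  0.145]))
yellow 22 [214.59090909 156.45454545] [0.61130983 0.08580685 0.101     ]
yellow 18 [185.27777778 195.22222222] [0.5094479 0.1654043 0.101    ]
yellow 19 [230.68421053 204.78947368] [0.48104677 0.0454153  0.101     ]
red 57 [267.45614035 143.42105263] [ 0.64296062 -0.05535334  0.10069005] top z 0.10563204587882691
white 2710 (569.9986572265625, 60.84680938720703) 127.04022216796875
bar 94 ((534.979248046875, 95.2218246459961), (97.9792251586914, 12.821706771850586), 31.902629852294922)
bar_top [178.5 273.4] 0.93
bar_top [204.9 183.8] 0.85
rim [234.4 154.9] 0.84
rim [113.2 149.8] 0.38
lid [210.9 185.1] 0.95
lid [178.3 275.4] 0.62
pin [301.5 123. ] 0.75
pin [250.3 141.6] 0.68
fixed_knuckle [235.8 155.3] 0.58
lid_knuckle [209.8 182.9] 0.95
lid_knuckle [182.4 272.2] 0.79
pin_nose [250.9 144.3] 0.72
pin_nose [302.8 125.2] 0.47
pin_nose [235.  157.2] 0.36
guide_end [236.  154.9] 0.92
lid_key [180.1 273. ] 0.63
lid_key [211.9 183.1] 0.59
tumbler [237.2 153.2] 0.72
```

View pics/top0c.png

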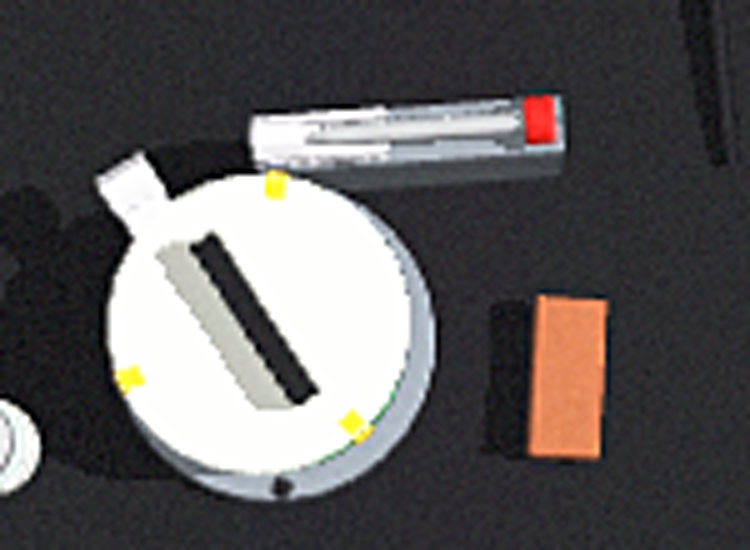

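View pics/side0c.png

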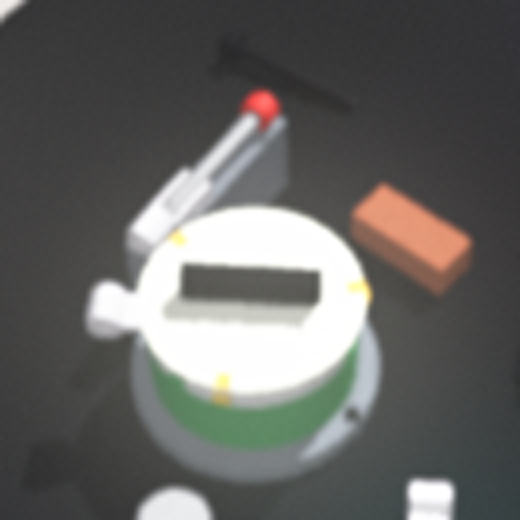

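```bash
python3 - <<'E'
from h import *
z=np.load("pics/top0.npz");p,d=z["p"],z["d"];c=viewer.camera_params("top")
hsv=cv2.cvtColor(p,cv2.COLOR_RGB2HSV);H,S,V=[hsv[...,i].astype(int) for i in range(3)]
vv,uu=np.mgrid[:384,:512]
# lid disc: bright pixels connected near centre
m=((V>225)&(S<40)&(uu>176)&(uu<250)&(vv>150)&(vv<222)).astype(np.uint8)
m=cv2.morphologyEx(m,cv2.MORPH_CLOSE,np.ones((3,3)))
co=max(cv2.findContours(m,cv2.RETR_EXTERNAL,cv2.CHAIN_APPROX_NONE)[0],key=len)[:,0,:]
w=atz(c,co,.101)[:,:2]*1000
from scipy.optimize import least_squares
f=lambda q:np.hypot(w[:,0]-q[0],w[:,1]-q[1])-q[2]
s=least_squares(f,[535,95,80],loss="soft_l1",f_scale=1.0);print("disc",s.x)
cx,cy=s.x[:2]
for u in([214.59,156.45],[185.28,195.22],[230.68,204.79]):
    q=atz(c,u,.101)[0,:2]*1000-[cx,cy];print(np.hypot(*q),np.degrees(np.arctan2(q[1],q[0])))
# head & shaft
red=((H<5)|(H>174))&(S>150)&(V>100)&(vv<160)&(vv>130)&(uu>255)&(uu<280)
print("red box",uu[red].min(),uu[red].max(),vv[red].min(),vv[red].max())
print("head ctr at z .1",atz(c,[uu[red].mean(),vv[red].mean()],.1)*1000)
crop(p,205,132,280,162,10,"pics/br.png")
zs=np.load("pics/side0.npz");crop(zs["p"],195,155,250,210,10,"pics/brs.png")
W=atd(c,np.c_[uu.ravel(),vv.ravel()],d.ravel()).reshape(384,512,3)*1000
for v in range(138,152): print(v,[tuple(W[v,u].round().astype(int)) for u in (215,225,235,245,255,262,268)])
E
```

```text
disc [537.63696076  95.89936995  78.59515069]
74.3728805117572 -7.7974584858715845
74.99601112922092 112.073597896779
75.82935988358741 -138.27071351127302
red box 265 270 139 148
head ctr at z .1 [[642.66735878 -56.05516641 100.        ]]
138 [(np.int64(684), np.int64(93), np.int64(0)), (np.int64(684), np.int64(64), np.int64(-3)), (np.int64(681), np.int64(34), np.int64(6)), (np.int64(681), np.int64(5), np.int64(3)), (np.int64(681), np.int64(-24), np.int64(-1)), (np.int64(680), np.int64(-44), np.int64(-2)), (np.int64(680), np.int64(-61), np.int64(0))]
139 [(np.int64(681), np.int64(93), np.int64(0)), (np.int64(680), np.int64(64), np.int64(0)), (np.int64(679), np.int64(35), np.int64(3)), (np.int64(679), np.int64(6), np.int64(-4)), (np.int64(677), np.int64(-23), np.int64(3)), (np.int64(676), np.int64(-44), np.int64(4)), (np.int64(655), np.int64(-58), np.int64(97))]
140 [(np.int64(678), np.int64(93), np.int64(0)), (np.int64(677), np.int64(64), np.int64(1)), (np.int64(676), np.int64(35), np.int64(1)), (np.int64(676), np.int64(6), np.int64(-2)), (np.int64(658), np.int64(-23), np.int64(75))
[... 2944 characters left out ...]
nt64(80)), (np.int64(632), np.int64(-58), np.int64(77))]
150 [(np.int64(630), np.int64(85), np.int64(96)), (np.int64(629), np.int64(58), np.int64(97)), (np.int64(630), np.int64(32), np.int64(88)), (np.int64(631), np.int64(5), np.int64(80)), (np.int64(630), np.int64(-22), np.int64(81)), (np.int64(630), np.int64(-42), np.int64(77)), (np.int64(630), np.int64(-58), np.int64(74))]
151 [(np.int64(627), np.int64(85), np.int64(96)), (np.int64(627), np.int64(58), np.int64(92)), (np.int64(628), np.int64(32), np.int64(81)), (np.int64(629), np.int64(5), np.int64(76)), (np.int64(628), np.int64(-22), np.int64(74)), (np.int64(629), np.int64(-42), np.int64(66)), (np.int64(630), np.int64(-58), np.int64(59))]
```

View pics/br.png

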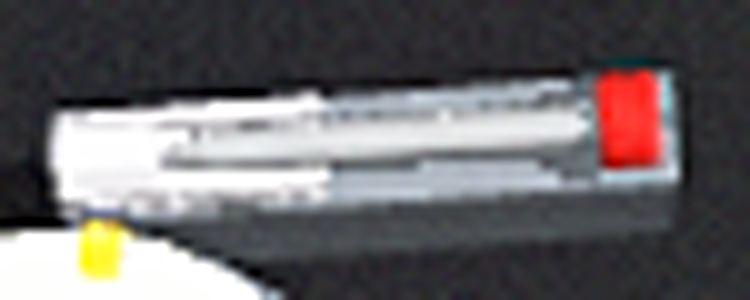

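View pics/brs.png

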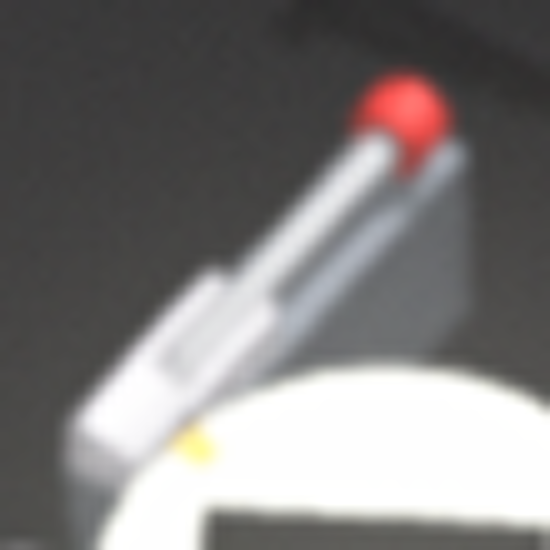

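```bash
python3 - <<'E'
from h import *
c=viewer.camera_params("top");cs=viewer.camera_params("side")
f=lambda x,y:(205+x/10-.45,132+y/10-.45)
def L(a,b,z):
    w=atz(c,[f(*a),f(*b)],z)*1000;q=w[0]-w[1];print(w.round(1)[:,:2].tolist(),"yaw",np.degrees(np.arctan2(-q[0],q[1])))
L((335,95),(585,78),.077)
L((330,203),(680,183),.077)
L((60,107),(320,96),.094)
L((170,150),(590,118),.094) #shaft mid
# overlay
for nm,fn,cc in(("top","top0",c),("side","side0",cs)):
    p=np.load(f"pics/{fn}.npz")["p"].copy()
    k=5;im=cv2.resize(p[:,:,::-1],None,fx=k,fy=k,interpolation=cv2.INTER_CUBIC)
    yaw=np.radians(2.0);C=np.array([.5375,.096,0]);R=np.array([[np.cos(yaw),-np.sin(yaw),0],[np.sin(yaw),np.cos(yaw),0],[0,0,1]])
    def T(X): return proj(cc,np.array(X)/1000@R.T+C)
    t=np.linspace(0,2*np.pi,60)
    for pts,col in(([[85,-170,77],[115,-170,77],[115,-3,77],[85,-3,77],[85,-170,77]],(0,255,0)),
      (np.c_[92*np.cos(t),92*np.sin(t),0*t],(255,0,0)),(np.c_[80*np.cos(t),80*np.sin(t),101+0*t],(0,0,255)),([[100,-163,90],[100,0,90]],(0,255,255)),([[100,-75,90],[108,-75,94]],(0,255,255))):
        q=(T(pts)+.5)*k-.5
        cv2.polylines(im,[q.round().astype(int)],False,col,1)
    x0,y0,x1,y1=(165,125,285,225) if nm=="top" else (185,150,285,270)
    cv2.imwrite(f"pics/ov_{nm}.png",im[y0*k:y1*k,x0*k:x1*k])
E
```

```text
[[656.4, 23.1], [659.2, -45.2]] yaw 2.3474565558385487
[[626.6, 25.2], [629.5, -70.2]] yaw 1.7413633491277123
[[651.6, 96.7], [652.6, 26.6]] yaw 0.8196212613392739
[[639.0, 67.3], [644.6, -45.9]] yaw 2.81870344463935
```

View pics/ov_top.png

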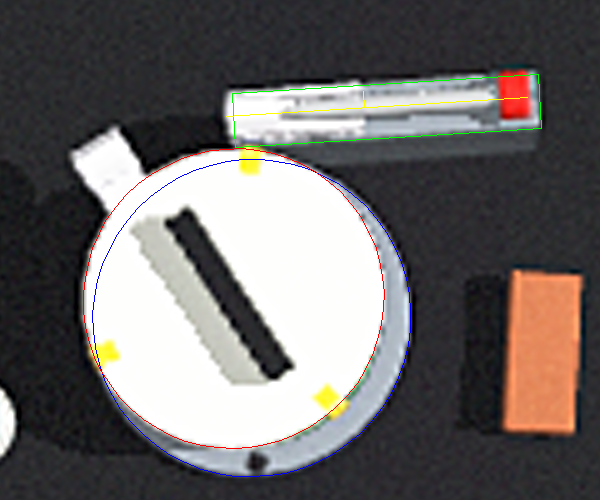

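View pics/ov_side.png

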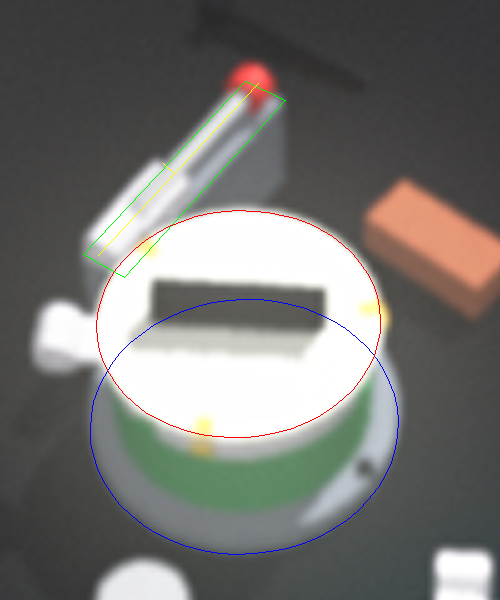

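Request:
move_arm([
  [[0,0,0.15,0.45,0.88,0,0.6],[0,0,0.15,0.45,0.88,0,0.6],[0,0,0.15,0.45,0.88,0,0.6],[0,0,0.15,0.45,0.88,0,0.6],[0,0,0.15,0.45,0.88,0,0.6],[0,0,0.15,0.45,0.88,0,0.6],[0,0,0.15,0.45,0.88,0,0.6],[0,0,0.15,0.45,0.88,0,0.6],[0,0,0.15,0.45,0.88,0,0.6],[0,0,0.15,0.45,0.88,0,0.6],[0,0,0.15,0.45,0.88,0,0.6]],
])

```text
time_s: 2.08
tcp_pos: [0.4812, -0.0026, 0.2947]
ee_rot: [[0.011, -0.499, 0.866], [-0.002, 0.866, 0.5], [-1.0, -0.007, 0.008]]
wrist_force: [1.1, -1.5, -0.5]
gripper_width: 0.6
```

Request:
move_arm([
  [[0,0,0.13,0.47,0.82,0,0.6],[0,0.08,0.13,0.4,0.75,0,0.6],[0,0,0,0,0,0,0.6]],
])

```text
time_s: 2.45
tcp_pos: [0.536, 0.0987, 0.2949]
ee_rot: [[0.001, -0.536, 0.844], [-0.001, 0.844, 0.537], [-1.0, -0.002, 0.0]]
wrist_force: [-0.3, -1.3, -0.9]
gripper_width: 0.601
```

```bash
python3 - <<'E'
from h import *
s=r.sense();print(s["tcp_pos"],s["ee_rot"],s["wrist_force"])
for n in ("wrist","top"):
    p,d=viewer.capture(n); cv2.imwrite(f"pics/{n}1.png",p[:,:,::-1])
E
```

```text
[0.53602852 0.09869688 0.29491714] [[ 1.14108048e-03 -5.36499932e-01  8.43899592e-01]
 [-1.15681373e-03  8.43898868e-01  5.36501036e-01]
 [-9.99998680e-01 -1.58842549e-03  3.42326036e-04]] [-0.33832002 -1.26464439 -0.86494502]
```

View pics/wrist1.png

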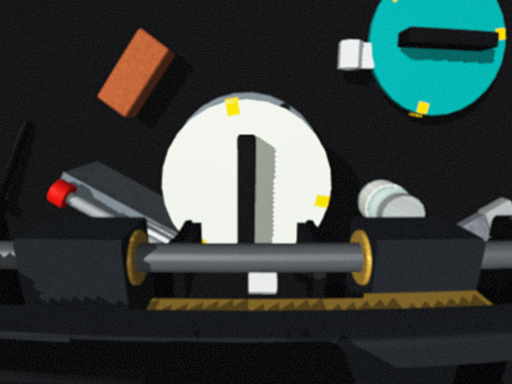

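View pics/top1.png

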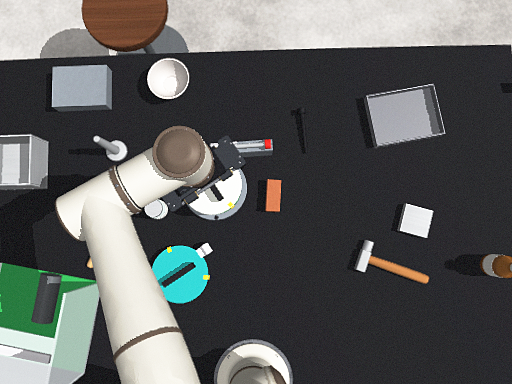

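The wrist view shows the bar running vertically at columns 238–256, between the fingers. I'll measure its line and the disc with the wrist camera.

```bash
python3 - <<'E'
from h import *
c=viewer.camera_params("wrist")
p=cv2.imread("pics/wrist1.png")[:,:,::-1].copy()
hsv=cv2.cvtColor(p,cv2.COLOR_RGB2HSV);V=hsv[...,2].astype(int);S=hsv[...,1].astype(int)
for row in (145,165,185,205): print(row,V[row,232:262].tolist())
L=[];Rr=[]
for row in range(142,216,4):
    b=np.where(V[row,225:265]<60)[0]+225
    L.append((b.min(),row));Rr.append((b.max(),row))
mid=(np.array(L)+np.array(Rr))/2
w=atz(c,mid,.129)[:,:2]*1000
q=np.polyfit(w[:,0],w[:,1],1);print("bar angle",np.degrees(np.arctan(q[0])),"dist from TCP across:",)
t=r.sense()["tcp_pos"][:2]*1000
n=np.array([-q[0],1])/np.hypot(q[0],1)
print("perp offset bar-TCP (along +y side n=",n,")",((w.mean(0)-t)@n))
m=((V>180)&(S<60)).astype(np.uint8);m[215:]=0;m[:85]=0;m[:,:155]=0;m[:,345:]=0
m=cv2.morphologyEx(m,cv2.MORPH_OPEN,np.ones((5,5)))
co=max(cv2.findContours(m,cv2.RETR_EXTERNAL,cv2.CHAIN_APPROX_NONE)[0],key=len)[:,0,:]
co=co[(co[:,1]<212)]
w=atz(c,co,.101)[:,:2]*1000
from scipy.optimize import least_squares
s=least_squares(lambda q:np.hypot(w[:,0]-q[0],w[:,1]-q[1])-80,[537,96],loss="soft_l1",f_scale=1.0);print("disc",s.x,len(w),np.median(abs(s.fun)))
e=atz(c,[(238,135.5),(256,135.5)],.129)*1000;print("bar near end",e, "centre from end+50")
E
```

```text
145 [245, 245, 247, 246, 209, 120, 44, 30, 30, 24, 34, 26, 25, 31, 28, 30, 29, 26, 30, 24, 26, 22, 24, 70, 136, 156, 164, 162, 154, 167]
165 [246, 246, 247, 247, 226, 148, 60, 23, 22, 26, 29, 24, 27, 30, 22, 26, 25, 27, 27, 27, 24, 17, 27, 74, 134, 157, 161, 161, 161, 161]
185 [245, 245, 247, 244, 226, 151, 60, 22, 18, 27, 27, 32, 24, 29, 24, 33, 18, 26, 31, 30, 22, 29, 52, 102, 142, 159, 156, 161, 163, 161]
205 [246, 245, 246, 244, 226, 149, 62, 28, 22, 22, 22, 29, 24, 28, 22, 25, 22, 29, 28, 25, 22, 28, 71, 126, 155, 157, 158, 156, 157, 163]
bar angle 32.00246527031396 dist from TCP across:
perp offset bar-TCP (along +y side n= [-0.52995575  0.84802529] ) -1.623319848374286
disc [537.35999002  94.82062087] 519 2.358131756658338
bar near end [[496.27430807  62.20703712 129.        ]
 [488.39324361  74.67507808 129.        ]] centre from end+50
```

Request:
move_arm([
  [[0,0,0,0.02,-0.04,-0.9,0.5],[0,0,-0.05,0,0,-0.9,0.4],[0,0,0,0,0,-0.15,0.35],[0,0,0,0,0,0,0.35]],
])

```text
time_s: 3.05
tcp_pos: [0.5353, 0.0896, 0.1801]
ee_rot: [[0.008, -0.525, 0.851], [0.0, 0.851, 0.525], [-1.0, -0.004, 0.007]]
wrist_force: [0.3, -0.8, 0.5]
gripper_width: 0.362
```

Request:
move_arm([
  [[0,0.05,0,0.03,0.11,-0.05,0.35],[0,0,0,0,0,0,0.35]],
])

```text
time_s: 3.3
tcp_pos: [0.539, 0.0968, 0.1808]
ee_rot: [[0.007, -0.525, 0.851], [0.003, 0.851, 0.525], [-1.0, -0.001, 0.007]]
wrist_force: [-0.4, -0.5, -0.2]
gripper_width: 0.357
```

Request:
move_arm([
  [[0,0.05,0,-0.03,0,-0.06,0.35],[0,0,0,0,0,0,0.35],[0,0,0,0,0,0,0.35]],
])

```text
time_s: 3.68
tcp_pos: [0.5377, 0.0974, 0.1789]
ee_rot: [[0.003, -0.525, 0.851], [0.004, 0.851, 0.525], [-1.0, 0.002, 0.005]]
wrist_force: [0.2, 0.2, 0.0]
gripper_width: 0.351
```

Request:
move_arm([
  [[0,0,0,0,-0.01,0,0],[0,0,0,0,0,0,0],[0,0,0,0,0,0,0],[0,0,0,0,0,0,0]],
])

```text
time_s: 4.18
tcp_pos: [0.5377, 0.0968, 0.1789]
ee_rot: [[0.003, -0.526, 0.851], [0.004, 0.851, 0.526], [-1.0, 0.002, 0.004]]
wrist_force: [-0.3, 0.6, -0.4]
gripper_width: 0.181
```

Request:
move_arm([
  [[0,0,-0.5,0,0,0,0],[0,0,-0.5,0,0,0,0],[0,0,-0.5,0,0,0,0],[0,0,-0.5,0,0,0,0],[0,0,-0.5,0,0,0,0],[0,0,-0.5,0,0,0,0],[0,0,0,0,0,0,0]],
])

```text
time_s: 5.05
tcp_pos: [0.5378, 0.0968, 0.1789]
ee_rot: [[0.004, -0.123, 0.992], [0.002, 0.992, 0.123], [-1.0, 0.002, 0.004]]
wrist_force: [-0.2, 0.6, 0.7]
gripper_width: 0.178
```

Request:
move_arm([
  [[0,0,-0.3,0,0,0,0],[0,0,-0.25,0,0,0,0],[0,0,0,0,0,0,0],[0,0,0,0,0,0,0]],
])

```text
time_s: 5.55
tcp_pos: [0.5373, 0.0966, 0.1776]
ee_rot: [[0.002, -0.047, 0.999], [0.002, 0.999, 0.047], [-1.0, 0.001, 0.002]]
wrist_force: [1.2, -0.1, -2.4]
gripper_width: 0.183
```

```bash
python3 - <<'E'
from h import *
s=r.sense();print(np.degrees(np.arctan2(s["ee_rot"][1,1],s["ee_rot"][0,1])),s["moment"])
p,d=viewer.capture("wrist"); cv2.imwrite(f"pics/wrist2.png",p[:,:,::-1])
p,d=viewer.capture("side"); crop(p,150,120,310,280,4,"pics/side2.png")
E
```

```text
92.67770137870781 [-0.05784208 -0.30713825  0.01610147]
```

View pics/wrist2.png

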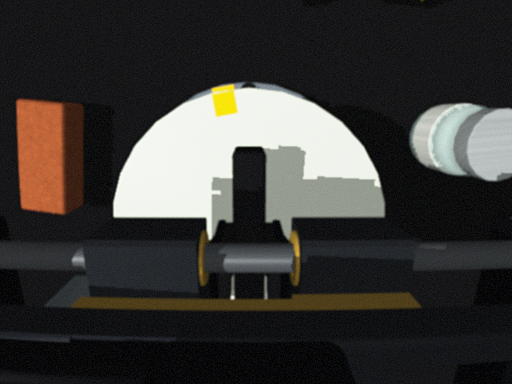

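View pics/side2.png

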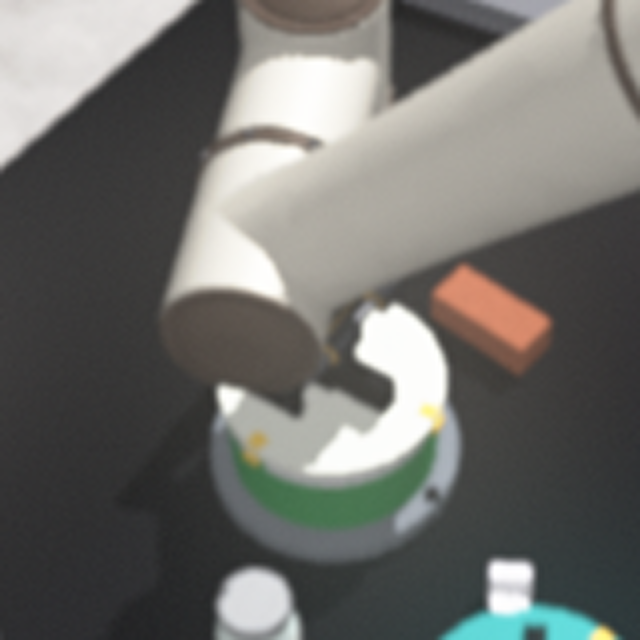

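Request:
move_arm([
  [[0,0,0,0,0,0,0.35],[0,0,0,0,0,0,0.35],[0,0,0,0,0,0,0.35]],
])

```text
time_s: 6.02
tcp_pos: [0.5377, 0.0968, 0.1787]
ee_rot: [[0.004, -0.047, 0.999], [0.002, 0.999, 0.047], [-1.0, 0.002, 0.004]]
wrist_force: [-0.5, 0.6, 0.2]
gripper_width: 0.338
```

```bash
python3 - <<'E'
from h import *
c=viewer.camera_params("wrist")
p,d=viewer.capture("wrist"); cv2.imwrite(f"pics/wrist3.png",p[:,:,::-1])
vv,uu=np.mgrid[:384,:512]
W=atd(c,np.c_[uu.ravel(),vv.ravel()],d.ravel()).reshape(384,512,3)*1000
for (u0,v0) in((130,195),(150,160),(180,125),(210,120),(250,110),(300,120),(340,150),(365,195),(250,175),(250,155)):
    print(u0,v0,np.median(W[v0-4:v0+5,u0-4:u0+5].reshape(-1,3),0).round(1))
E
```

```text
130 195 [519.8  25.6  93.4]
150 160 [498.4  38.5  93.4]
180 125 [477.9  55.9  93.3]
210 120 [474.4  72.7  93.4]
250 110 [468.   94.7  93.5]
300 120 [472.  122.9  93.4]
340 150 [487.5 147.5  93.4]
365 195 [513.3 165.4  93.3]
250 175 [499.1  96.1 121.4]
250 155 [489.3  95.6 121.4]
```

View pics/wrist3.png

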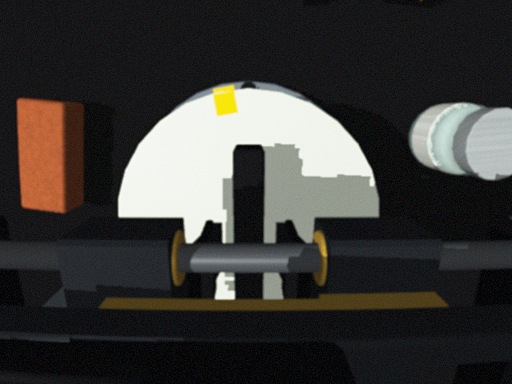

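Depth shows the lid top at 93.4 mm and level, and the bar top at 121.4 mm, so the lid is home. I'll retreat and go behind the pin's head.

Request:
move_arm([
  [[0,0,0,0,0,0.7,0.35],[0,0,0,0,0,0.4,0.2],[0,0,0,0.44,-0.78,0,0],[0,0,0,0.44,-0.78,0,0],[0,0,0,0.44,-0.78,0,0],[0,0,0,0.4,-0.76,0,0],[0,0,0,0,0,0,0],[0,0,0,0,0,0,0]],
])

```text
time_s: 7.08
tcp_pos: [0.6434, -0.0938, 0.2482]
ee_rot: [[0.007, -0.052, 0.999], [0.002, 0.999, 0.052], [-1.0, 0.002, 0.007]]
wrist_force: [-0.2, 0.2, 0.8]
gripper_width: 0.011
```

```bash
python3 - <<'E'
from h import *
for n in ("wrist","side","top"):
    c=viewer.camera_params(n)
    p,d=viewer.capture(n); cv2.imwrite(f"pics/{n}4.png",p[:,:,::-1])
    np.savez(f"pics/{n}4.npz",p=p,d=d)
    if n=="top": crop(p,160,110,310,230,5,"pics/top4c.png")
    if n=="wrist": print(np.round(c["pose"],4).tolist())
E
```

```text
[[-0.0521, 0.9661, 0.2529, 0.5751], [0.9986, 0.0498, 0.0154, -0.0972], [0.0023, 0.2533, -0.9674, 0.3406], [0.0, 0.0, 0.0, 1.0]]
```

View pics/wrist4.png

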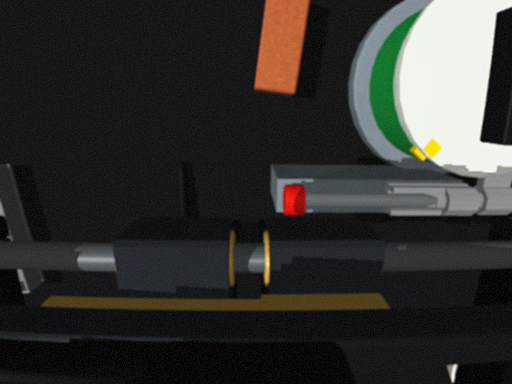

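View pics/top4c.png

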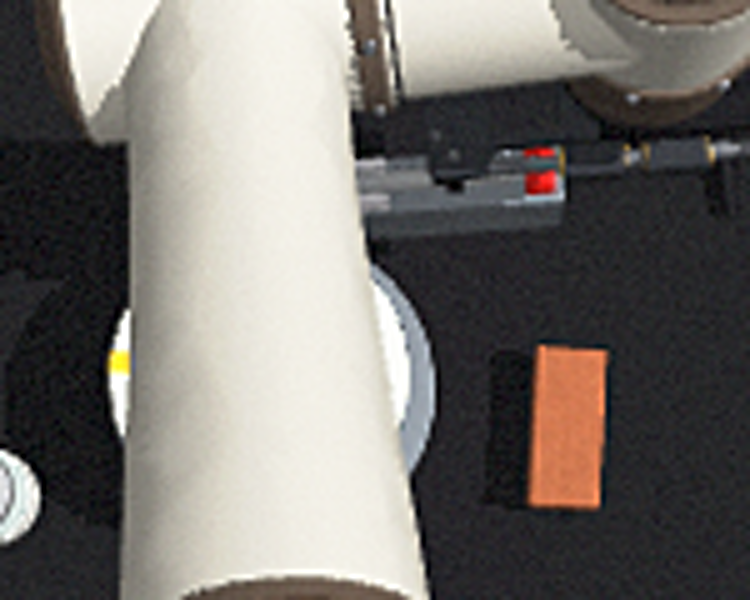

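View pics/side4.png

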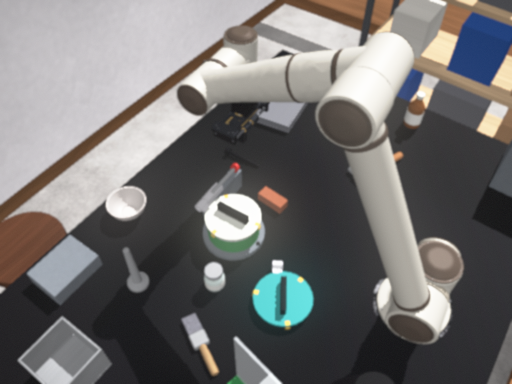

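```bash
python3 - <<'E'
from h import *
z=np.load("pics/wrist4.npz");p,d=z["p"],z["d"];c=viewer.camera_params("wrist")
hsv=cv2.cvtColor(p,cv2.COLOR_RGB2HSV);H,S,V=[hsv[...,i].astype(int) for i in range(3)]
vv,uu=np.mgrid[:384,:512]
red=((H<5)|(H>174))&(S>150)&(V>80)&(uu>270)&(uu<320)&(vv>170)&(vv<225)
print(uu[red].min(),uu[red].max(),vv[red].min(),vv[red].max())
W=atd(c,np.c_[uu[red],vv[red]],d[red])*1000
print(np.percentile(W,[2,50,98],axis=0).round(1))
print("C-head at z100:",atz(c,[uu[red].mean(),vv[red].mean()],.1)*1000)
for a,b in(((350,200),.09),((420,200),.09)): print(atz(c,[a],b)*1000)
crop(p,260,150,512,240,3,"pics/w4c.png")
E
```

```text
283 304 185 215
[[631.2 -63.4  87.4]
 [641.1 -56.2 101.5]
 [655.  -47.7 104.6]]
C-head at z100: [[641.59249875 -56.13285998 100.        ]]
[[641.94942461  -6.70146437  90.        ]]
[[638.77336233  54.42142966  90.        ]]
```

View pics/w4c.png

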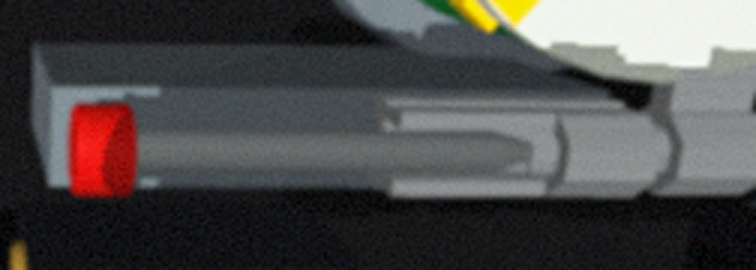

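Request:
move_arm([
  [[0,0.05,0,0,0,-0.7,0],[0,0,0,0,0,-0.5,0],[0,0,0,0,0,-0.3,0],[0,0,0,0,0,0,0]],
])

```text
time_s: 7.72
tcp_pos: [0.6427, -0.0878, 0.159]
ee_rot: [[0.004, -0.061, 0.998], [0.002, 0.998, 0.061], [-1.0, 0.002, 0.004]]
wrist_force: [-0.0, -0.8, 1.4]
gripper_width: 0.007
```

Request:
move_arm([
  [[0,0.02,-0.18,0,0,-0.09,0],[0,0,0,0,0.05,0,0],[0,0,0,0,0,0,0]],
])

```text
time_s: 8.1
tcp_pos: [0.6439, -0.0833, 0.1565]
ee_rot: [[0.006, -0.036, 0.999], [0.002, 0.999, 0.036], [-1.0, 0.002, 0.006]]
wrist_force: [0.1, 0.4, -0.1]
gripper_width: 0.004
```

```bash
python3 - <<'E'
from h import *
p,d=viewer.capture("wrist"); cv2.imwrite("pics/w5.png",p[:,:,::-1])
p,d=viewer.capture("side"); crop(p,170,100,290,220,5,"pics/s5.png")
E
```

```text
(no output)
```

View pics/s5.png

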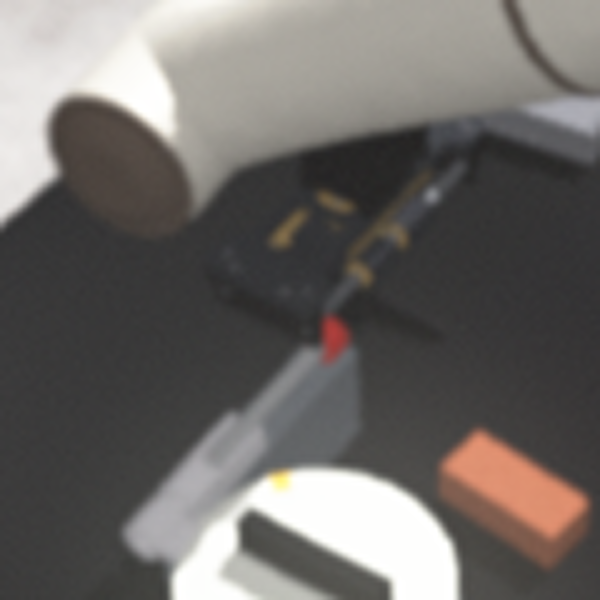

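View pics/w5.png

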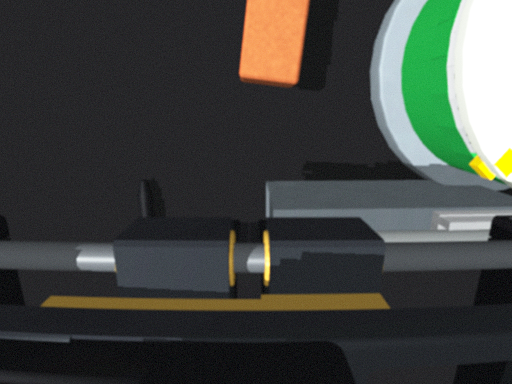

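Request:
move_arm([
  [[0,0.03,0,0,0,-0.06,0],[0,0,0,0,0.1,0,0],[0,0,0,0,0.1,0,0],[0,0,0,0,0.1,0,0],[0,0,0,0,0,0,0]],
])

```text
time_s: 8.82
tcp_pos: [0.6438, -0.0646, 0.1528]
ee_rot: [[0.002, -0.036, 0.999], [0.002, 0.999, 0.036], [-1.0, 0.002, 0.002]]
wrist_force: [-0.8, 0.1, 0.4]
gripper_width: 0.006
```

Request:
move_arm([
  [[0,0,0,-0.01,0.1,0.01,0],[0,0,0,-0.01,0.1,0,0],[0,0,0,0,0.1,0,0],[0,0,0,0,0,0,0]],
])

```text
time_s: 9.32
tcp_pos: [0.6425, -0.0452, 0.1534]
ee_rot: [[0.002, -0.036, 0.999], [0.002, 0.999, 0.036], [-1.0, 0.002, 0.002]]
wrist_force: [-0.3, -0.0, 0.3]
gripper_width: 0.006
```

```bash
python3 - <<'E'
from h import *
p,d=viewer.capture("wrist"); cv2.imwrite("pics/w6.png",p[:,:,::-1])
p,d=viewer.capture("side"); crop(p,170,100,290,220,5,"pics/s6.png")
E
```

```text
(no output)
```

View pics/s6.png

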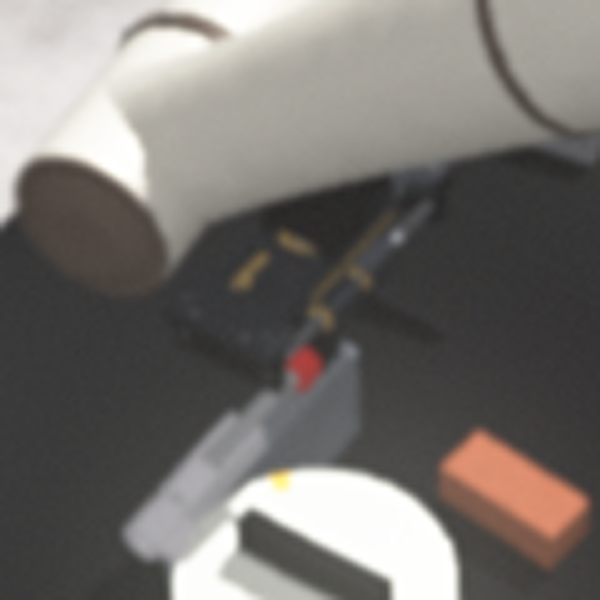

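View pics/w6.png

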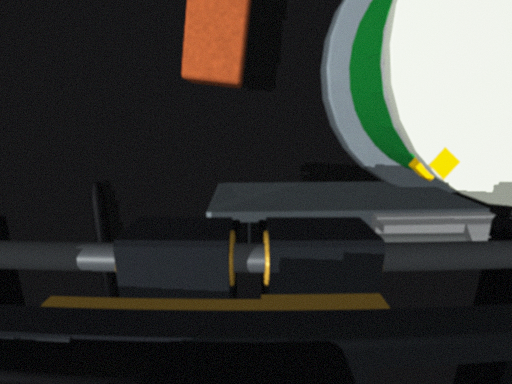

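The side view shows the red head moving along the bracket with the finger behind it, and almost no force.

Request:
move_arm([
  [[0,0,0,0,0.08,0,0],[0,0,0,-0.01,0.08,0,0],[0,0,0,0,0.08,0,0],[0,0,0,-0.01,0.08,0,0],[0,0,0,0,0.08,0,0]],
])

```text
time_s: 10.05
tcp_pos: [0.6411, -0.0207, 0.1534]
ee_rot: [[0.002, -0.035, 0.999], [0.002, 0.999, 0.035], [-1.0, 0.002, 0.002]]
wrist_force: [0.6, -0.4, 0.2]
gripper_width: 0.005
```

Request:
move_arm([
  [[0,0,0,0,0.05,0,0],[0,0,0,0,0.05,0,0],[0,0,0,0,0.04,0,0],[0,0,0,0,0,0,0]],
])

```text
time_s: 10.55
tcp_pos: [0.6411, -0.0112, 0.1534]
ee_rot: [[0.002, -0.035, 0.999], [0.002, 0.999, 0.035], [-1.0, 0.002, 0.002]]
wrist_force: [0.0, 0.6, 0.1]
gripper_width: 0.003
```

Request:
move_arm([
  [[0,0,0,0,0.03,0,0],[0,0,0,0,0.02,0,0]],
])

```text
time_s: 10.8
tcp_pos: [0.6411, -0.0083, 0.1534]
ee_rot: [[0.001, -0.035, 0.999], [0.002, 0.999, 0.035], [-1.0, 0.002, 0.002]]
wrist_force: [-0.8, -0.2, -0.3]
gripper_width: 0.004
```

```bash
python3 - <<'E'
from h import *
p,d=viewer.capture("side"); crop(p,170,120,270,220,6,"pics/s7.png")
p,d=viewer.capture("top"); crop(p,170,110,290,220,5,"pics/t7.png")
E
```

```text
(no output)
```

View pics/s7.png

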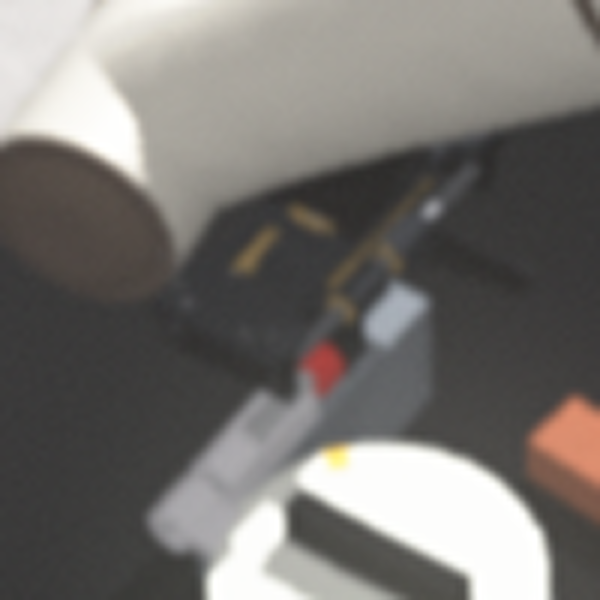

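View pics/t7.png

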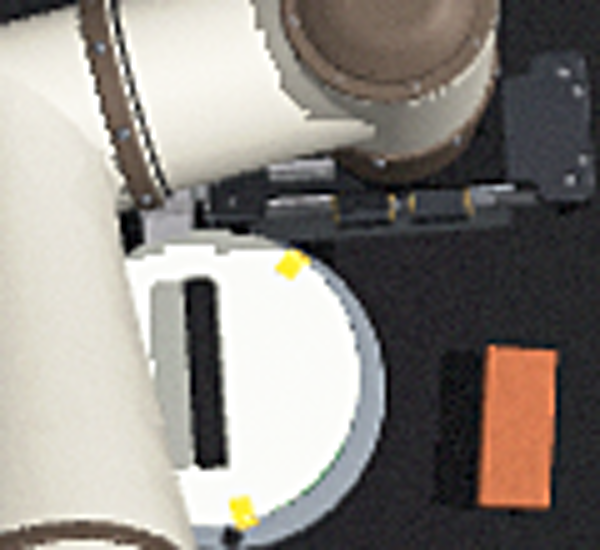

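Request:
move_arm([
  [[0,0,0,0,0.025,0,0],[0,0,0,0,0.02,0,0]],
])

```text
time_s: 11.15
tcp_pos: [0.6411, -0.0055, 0.1534]
ee_rot: [[0.001, -0.035, 0.999], [0.002, 0.999, 0.035], [-1.0, 0.002, 0.002]]
wrist_force: [-1.1, -0.4, 0.3]
gripper_width: 0.003
```

Request:
move_arm([
  [[0,0,0,0,0.02,0,0],[0,0,0,0,0.02,0,0]],
])

```text
time_s: 11.4
tcp_pos: [0.6411, -0.003, 0.1534]
ee_rot: [[0.001, -0.035, 0.999], [0.002, 0.999, 0.035], [-1.0, 0.002, 0.002]]
wrist_force: [0.1, -1.3, -0.5]
gripper_width: 0.005
```

Request:
move_arm([
  [[0,0,0,0,0.02,0,0],[0,0,0,0,0.02,0,0]],
])

```text
time_s: 11.65
tcp_pos: [0.6411, -0.0004, 0.1534]
ee_rot: [[0.001, -0.035, 0.999], [0.002, 0.999, 0.035], [-1.0, 0.002, 0.001]]
wrist_force: [0.0, -0.8, -0.0]
gripper_width: 0.004
```

Request:
move_arm([
  [[0,0,0,0,0.02,0,0],[0,0,0,0,0.02,0,0]],
])

```text
time_s: 11.9
tcp_pos: [0.6411, 0.0008, 0.1535]
ee_rot: [[0.001, -0.035, 0.999], [-0.001, 0.999, 0.035], [-1.0, -0.001, 0.001]]
wrist_force: [0.4, -6.6, -0.3]
gripper_width: 0.002
```

```bash
python3 - <<'E'
from h import *
p,d=viewer.capture("side"); crop(p,170,120,270,220,6,"pics/s8.png")
E
```

```text
(no output)
```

View pics/s8.png

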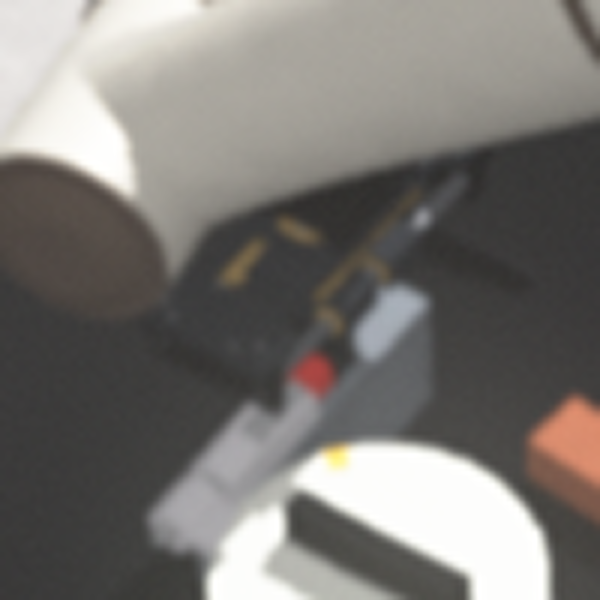

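Contact at 6.6 N. I'll back off and check whether the head is home.

Request:
move_arm([
  [[0,0,0,0,-0.4,0,0],[0,0,0,0,-0.2,0.3,0],[0,0,0,0,-0.2,0.8,0],[0,0,0,-0.3,-0.6,0.5,0],[0,0,0,-0.5,-0.7,0,0],[0,0,0,-0.5,-0.7,0,0],[0,0,0,-0.5,-0.7,0,0],[0,0,0,0,0,0,0]],
])

```text
time_s: 12.95
tcp_pos: [0.5305, -0.2119, 0.2522]
ee_rot: [[0.005, -0.037, 0.999], [0.002, 0.999, 0.037], [-1.0, 0.001, 0.005]]
wrist_force: [0.9, 0.8, -0.8]
gripper_width: 0.008
```

```bash
python3 - <<'E'
from h import *
p,d=viewer.capture("side"); crop(p,170,120,270,220,6,"pics/s9.png")
p,d=viewer.capture("top"); crop(p,170,120,290,220,6,"pics/t9.png");np.savez("pics/top9.npz",p=p,d=d)
c=viewer.camera_params("top")
hsv=cv2.cvtColor(p,cv2.COLOR_RGB2HSV);H,S,V=[hsv[...,i].astype(int) for i in range(3)]
vv,uu=np.mgrid[:384,:512]
red=((H<5)|(H>174))&(S>150)&(V>80)&(vv<160)&(vv>130)&(uu>230)&(uu<280)
if red.any(): print(red.sum(),atz(c,[uu[red].mean(),vv[red].mean()],.1)*1000)
E
```

```text
(no output)
```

View pics/t9.png

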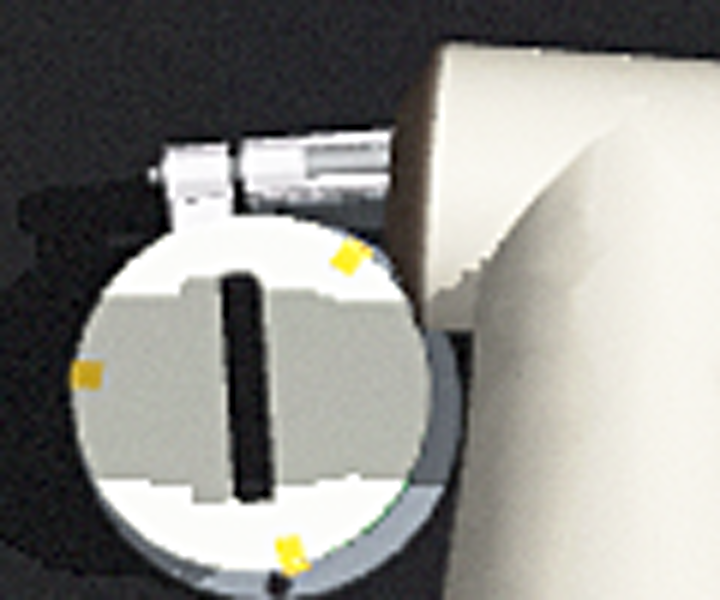

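View pics/s9.png

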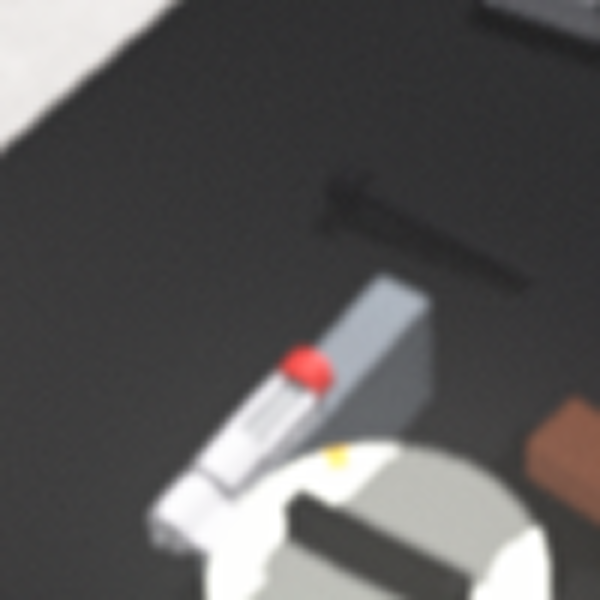

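Nose shows beyond the lid knuckle at crop (150,173). The head touches the channel end in the side view. I'll clear the arm from the top view and measure.

Request:
move_arm([
  [[0,0,0,-0.3,-0.9,0.2,0.3],[0,0,0,-0.3,-0.9,0,0.5],[0,0,0,-0.3,-0.9,0,0.5],[0,0,0,0,0,0,0.5]],
])

```text
time_s: 13.55
tcp_pos: [0.4826, -0.3721, 0.2642]
ee_rot: [[0.009, -0.051, 0.999], [0.001, 0.999, 0.051], [-1.0, 0.001, 0.009]]
wrist_force: [0.1, 0.9, -1.0]
gripper_width: 0.377
```

```bash
python3 - <<'E'
from h import *
p,d=viewer.capture("top"); crop(p,180,130,270,160,8,"pics/t10.png");cv2.imwrite("pics/top10.png",p[:,:,::-1])
c=viewer.camera_params("top")
hsv=cv2.cvtColor(p,cv2.COLOR_RGB2HSV);H,S,V=[hsv[...,i].astype(int) for i in range(3)]
vv,uu=np.mgrid[:384,:512]
red=((H<5)|(H>174))&(S>150)&(V>80)&(vv<165)&(vv>130)&(uu>225)&(uu<280)
if red.any(): print(red.sum(),uu[red].min(),uu[red].max(),atz(c,[uu[red].mean(),vv[red].mean()],.1)*1000)
yaw=np.radians(2);R=np.array([[np.cos(yaw),-np.sin(yaw)],[np.sin(yaw),np.cos(yaw)]])
print("expected head centre",np.array([537.5,96])+R@[100,-83],"px of guide end, nose",proj(c,[np.r_[(np.array([537.5,96])+R@[100,-75])/1000,.103],np.r_[(np.array([537.5,96])+R@[100,40])/1000,.09],np.r_[(np.array([537.5,96])+R@[100,31])/1000,.1]]))
W=atd(c,np.c_[uu.ravel(),vv.ravel()],d.ravel()).reshape(384,512,3)*1000
for u,v in((200,165),(235,185),(213,215),(190,180)): print(np.median(W[v-2:v+3,u-2:u+3].reshape(-1,3),0).round(1))
E
```

```text
56 237 243 [[640.26975082  18.18382774 100.        ]]
expected head centre [640.33574093  16.54051103] px of guide end, nose [[237.25950125 145.06256138]
 [195.0283264  148.68266854]
 [197.85024152 147.75638205]]
[590.7 126.1  93.4]
[534.1  33.4  93.2]
[458.2  98.   22.6]
[550.6 153.9  93.9]
```

View pics/t10.png

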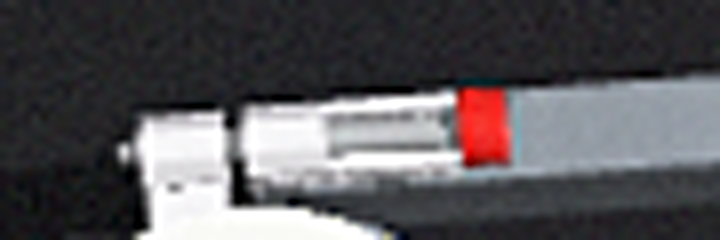

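View pics/top10.png

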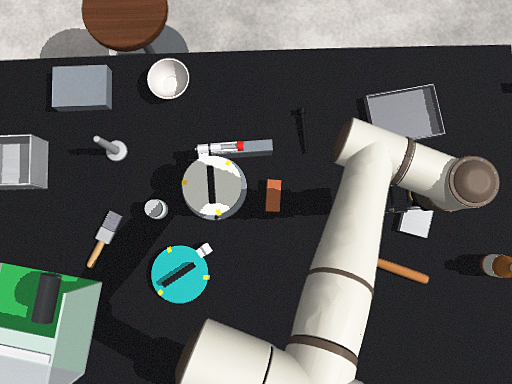

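The head's shoulder is flush with the channel end: head centre y = 18.2 mm against 16.5 mm expected. The nose shows beyond the lid knuckle at pixel (195,149), and the lid is level at 93 mm. The other things look unmoved and the arm is clear, so I'm handing in.

```bash
python3 - <<'E'
from station import r
print(r.finish_job())
E
```

```text
the job is handed in; nothing more can be done
None
```

The tumbler is closed: the lid sits fully down with its keys in the notches, and the hinge pin is pushed through both knuckles to the guide. I handed the job in at about 13.6 s of the 67 s allowed, with the arm clear of everything.

- **Lid:** I gripped the black bar, turned it about 29° clockwise and slackened the fingers, and the lid dropped in by itself. Depth readings showed its top level at 93.2–93.9 mm and the bar top at 121.4 mm, matching the home heights of 93 and 121 mm.
- **Pin:** I pushed the red head with closed fingers. The force stayed near zero until it stopped at 6.6 N, and I backed off there. In the last top view the head is flush against the channel end, and the nose shows beyond the lid's knuckle at pixel (195,149).
- **Disagreements:** The head's centre measured 18.2 mm along y against 16.5 mm expected, which is within the cameras' 2 mm calibration. The pin stopped about 7 mm further along than I reckoned from a 15 mm finger thickness. I put that down to thinner fingertips.
- **Other things:** The jar, compound bar, mandrel, brush, black pin and turquoise lid look unmoved by eye in the last top view. The arm partly hides the bench block there.

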